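Load a countersink in the bench collet

ROBOT

A 7-joint arm with a two-finger parallel gripper is mounted at the origin on the work surface. World frame = base frame: x ahead of the robot, y to its left, z up, the work surface at z = 0. Lengths are in m, angles in degrees, forces in N, time in s.
With the tool pointing down it reaches from about 0.425 to 0.875 m from the base axis. Payload 4.7 kg.
Tool frame: the origin (TCP) lies midway between the tips of the shut fingers; the grasp point (between the pads) lies 19 mm behind it; z points along the fingers, y is the direction in which the jaws open and shut (so a half turn about z gives the same grasp; the last joint's range is limited). The gripper opens to 87 mm and grips with 3 to 60 N. Pads are 19 mm wide; open, the fingers measure 117 mm over their backs; the gripper's body (75 mm by 190 mm) begins 51 mm behind the grasp point.
Start: joints at [67.615, 18.392, -4.016, 83.108, 1.295, 78.541, -3.26], TCP at [0.256, -0.597, 0.223] pointing down, gripper open.
Joint ranges: [-163.93, 163.93], [-17.29, 119.83], [-79.2, 71.16], [3.27, 140.29], [-89.18, 269.18], [5.43, 117.66], [-154.24, 154.24]. Speed limits (degrees/s): [147.25, 147.25, 180, 180, 180, 180, 180].

INTERFACE

Orientations are given as [roll, pitch, yaw] about the fixed x, y, z axes, in that order (R = Rz(yaw) Ry(pitch) Rx(roll)).
In Python, from cell import env gives the robot as it stands. The module is installed in compiled form; this text tells all that it offers.
- The arm moves only by the tool servo_tool, never from a script. Its argument "plan" is a list of rows, each a list of 3 entries, a list of its own where there are three numbers: the opening, from 0 (shut) to 1 (fully open), then the shift along the tool's x, y, z in cm, then the turn, a rotation vector about the tool's x, y, z in degrees. A call has 1 to 20 rows; each row shifts and turns the pose as measured when the row begins, along the tool's axes as they then stand; what a row does not reach is not made up. A row lasts 1/12 s, in which the tool goes at most 41.7 mm and 7.16 degrees, less where a joint would pass 70% of its speed; a pose out of reach is approached as far as the arm can. A call is refused whole if a number of a shift passes 4.17 or a number of a turn 7.16, either way. A call with a gripper value outside its range is refused whole. The fingers move at their own pace and stop on an object; "force" is the grip in N (left out, the last holds). Time passes only in rows, so rows that do not move let the fingers close. It gives the time, the measured TCP pose, the force and the opening at its end, in the units of the state.
- env.get_obs(): the state, without advancing time (a new reading comes with each control period).
- env.read_camera(name): name is "scene" or "side" or "wrist"; returns a dict with "image" (400x640x3 uint8, blue, green, red), "fx", "fy", "cx", "cy" (pixels), "k1" (the pictures are not rectified: a ray, as slopes to the right and down, at radius r is drawn at 1 + k1 r^2 times it, then the intrinsics apply), "rvec" (rotation vector, rad) and "tvec" (3), from world to camera coordinates, as OpenCV has them; the wrist camera has in their place "T_tool_cam" (4x4, takes a point from camera to tool coordinates, whose origin is the TCP and whose axes are the flange's). Camera axes: x right, y down, z forward; pixel columns grow to the right and rows downward; lengths in m; the calibration is good to about 2 mm. A picture is of the moment at which its call begins: read the wrist's pose just before it. There is no depth.
- env.sign_off(): hands the job in, once; it reports no verdict.
The state is a dict: "time_s": time; "qpos": joint angles; "joint_velocities": joint speeds; "effort": joint torques, N m; "tool_pos": TCP position; "tool_rot": TCP orientation; "force": force on the tool from outside, world axes, zero at the start; "wrist_torque": the same for the moment, N m; "grip_width": finger opening in m.
Only numpy, scipy, OpenCV 4.12 (cv2) and the standard library are available. Lean on these libraries where they do the work, as an engineer would, in place of code of your own. Each camera call takes 0.05 s, during which the arm holds its last target. There are 200 camera calls.

TASK

Take the orange-bodied countersink from the wooden rack and push its steel shank straight into the bench collet until its shoulder sits flush on the mouth. Then turn the brass nut clockwise by the red knob on its lever until the collet grips the shank firmly, without straining it, and let go. Press and turn gently, and leave the spare cutter, the glue bottle, the solder spool and the tweeter where they are.

Things in the scene. Friction and masses are not known exactly. Their poses are not given: they have to be found in the camera images.
- cutter_grip (a point): Countersink to load, upright in the rack (110 g): orange body 20 mm diameter, 40 mm tall; blunt steel cone 10 mm tall on top; steel shank below, 10 mm diameter, 38 mm long, 3 mm bevel at its foot. This point: on its axis, 26 mm above the shoulder (body's flat underside), 24 mm below its top. Grasp the body here so that fingertips clear the rack and the collet. z: up the axis.
- cutter_shoulder (a point): Same countersink: the point on its axis at the shoulder, where the orange body's flat underside meets the shank. z points up along the axis.
- spare_grip (a point): The spare cutter, blue body and flat top, otherwise of the same shape, standing in the other hole of the rack. The point is 26 mm above its shoulder. To be left alone.
- rack: Wooden block, fixed, 75 mm (x) by 160 mm (y) by 45 mm tall, origin under its centre. Two loose holes 41 mm deep, at y = -35 and +35 mm; a cutter stands in each with its shoulder on the block's top. Which cutter is in which hole varies.
- collet_mouth: Collet mouth: round aluminium face, 40 mm diameter, 11.2 mm bore in the middle, on a fixed dark steel column (foot 90 mm diameter). Origin: centre of the face, 75 mm above the table; z up. Bore deeper than the shank. From 10 mm down a spring plunger drags on the shank: push the cutter in with 4 to 12 N until its shoulder meets the face, then press it on the face with less than 45 N.
- nut (a joint): Turn of the brass nut (54 mm diameter, 26 mm tall, round the column, top 4 mm below the mouth), rad: 0 = fully open, grows clockwise seen from above, at most 1.7; starts from 0 to 0.25. It stays where it is left. It drives the jaw 10 mm per rad; the jaw is worn, so it meets the shank anywhere from 0.45 to 1.05 rad (to be felt), and about 0.2 rad further on the collet is strained.
- nut_knob (a point): Red knob on the nut's lever: upright round post, 18 mm diameter, 64 to 124 mm above the table, spinning freely on a level steel bar (10 mm thick, at 58 mm). This point: on the post's axis, 105 mm up, 85 mm from the vertical through the mouth's centre. Along its circle the knob takes 3 to 5 N running free; once the jaw bears, the force climbs: 9 to 12 N is a firm grip, above 15 N is strain.
- jaw: The collet's jaw, hidden inside the column below the mouth; slides level towards the bore's axis as the nut turns. Bears on the shank when the nut is tight: a firm grip is 15 N or more on the shank, and the collet is strained at more than 100 N.
- bottle: White glue bottle with a blue cap, 44 mm diameter, 115 mm tall, loose; origin under its centre. To be left alone.
- spool: Spool of solder wire with green flanges, 54 mm diameter, 46 mm tall, loose; origin under its centre. To be left alone.
- tweeter: Small loudspeaker unit with a silver dome and black rim, 84 mm diameter, 38 mm tall, loose; origin under its centre. To be left alone.

How it is judged:
By the outcome, as a careful person would: the job done as asked, in the order asked, and still so for the second after the job is handed in, with the robot touching nothing.
It also fails if it takes over 66 s, if anything falls off the work surface, if the arm or the gripper's body presses on something with over 40 N, if the wrist force passes 120 N, or if a joint passes its speed limit or range.

## Working session

There is one attempt and no reset: what is moved stays moved. The work goes in short steps, Python scripts to look and compute and a tool call to move; the robot and the scene stay as the last step left them, time stands still between calls to the robot, and variables do not carry over. Pictures are saved under pics/ and viewed, about 8 in all and at most 12, crops included, and the job is handed in when it is done.

Besides the shell and the picture viewer there is one more tool, called after "Call:" by a JSON object that holds its "fn" and its "kwargs". servo_tool: Moves the arm, as the interface text tells. Its arguments: {"type":"object","properties":{"plan":{"type":"array"},"force":{"type":"number"}},"required":["plan"]}

```bash
ls; mkdir -p pics; cat > h.py <<'E'
import numpy as np, cv2
from cell import env
from scipy.spatial.transform import Rotation as R
def cam(name):
    o=env.get_obs(); c=env.read_camera(name)
    if name=="wrist":
        T=np.eye(4); T[:3,:3]=R.from_euler('xyz',o['tool_rot'],degrees=True).as_matrix(); T[:3,3]=o['tool_pos']
        c['T']=T@np.array(c['T_tool_cam'])
    else:
        Rm=cv2.Rodrigues(np.array(c['rvec'],float))[0]; T=np.eye(4); T[:3,:3]=Rm.T; T[:3,3]=-Rm.T@np.array(c['tvec']).ravel(); c['T']=T
    return c
def ray(c,u,v):
    K=np.array([[c['fx'],0,c['cx']],[0,c['fy'],c['cy']],[0,0,1]],float)
    p=cv2.undistortPoints(np.array([[[u,v]]],float),K,np.array([c['k1'],0,0,0],float))[0,0]
    d=c['T'][:3,:3]@np.array([p[0],p[1],1]); return c['T'][:3,3],d
def onz(c,u,v,z):
    o,d=ray(c,u,v); return o+d*(z-o[2])/d[2]
def tri(a,b):
    (o1,d1),(o2,d2)=a,b
    s=np.linalg.lstsq(np.c_[d1,-d2],o2-o1,rcond=None)[0]
    p,q=o1+s[0]*d1,o2+s[1]*d2; return (p+q)/2,np.linalg.norm(p-q)
def blobs(im,lo,hi,amin=30):
    hsv=cv2.cvtColor(im,cv2.COLOR_BGR2HSV); m=cv2.inRange(hsv,np.array(lo),np.array(hi))
    n,l,s,ce=cv2.connectedComponentsWithStats(m)
    return sorted([(int(s[i,4]),s[i,:4].tolist(),ce[i].round(1).tolist()) for i in range(1,n) if s[i,4]>=amin],reverse=True)[:5]
E
python3 - <<'E'
from h import *
np.set_printoptions(precision=3,suppress=True)
o=env.get_obs(); print(o)
for n in("scene","side","wrist"):
    c=cam(n); cv2.imwrite(f"pics/{n}0.png",c['image']); print(n,c['fx'],c['k1'],c['T'])
    for k,lo,hi in(("orange",(5,150,120),(17,255,255)),("red",(0,170,90),(4,255,255)),("red2",(174,150,90),(180,255,255)),("blue",(100,120,60),(125,255,255)),("brass",(18,90,90),(30,255,255))): print(k,blobs(c['image'],lo,hi))
E
```

```text
pics
{'time_s': 0.0, 'qpos': array([67.616, 18.438, -4.015, 83.174,  1.295, 78.539, -3.26 ]), 'joint_velocities': array([-0.086, -0.066, -0.027, -0.027,  0.042,  0.028,  0.071]), 'effort': array([ -0.   , -49.128,  -0.404, -31.253,  -0.064,   0.044,   0.   ]), 'tool_pos': array([ 0.256, -0.597,  0.221]), 'tool_rot': array([-179.895,    0.006,   23.194]), 'force': array([ 0.796, -0.305,  1.363]), 'wrist_torque': array([-0.042,  0.062,  0.041]), 'grip_width': 0.08666060431381448}
scene 469.66369628060704 -0.035689287122658675 [[-0.552  0.645 -0.528  1.016]
 [ 0.834  0.413 -0.366  0.366]
 [-0.018 -0.643 -0.766  0.73 ]
 [ 0.     0.     0.     1.   ]]
orange []
red []
red2 []
blue [(93, [277, 250, 12, 10], [282.4, 254.8]), (89, [148, 153, 15, 10], [155.3, 157.6]), (83, [148, 137, 15, 10], [155.3, 141.5]), (74, [58, 134, 14, 10], [64.2, 138.5]), (71, [149, 122, 14, 10], [155.2, 126.5])]
brass [(958, [455, 338, 101, 62], [505.2, 371.9]), (752, [8, 235, 106, 77], [52.0, 265.2]), (676, [459, 157, 143, 64], [528.7, 188.9]), (370, [449, 354, 71, 46], [479.1, 373.9]), (310, [443, 365, 56, 35], [
[... 567 characters left out ...]
 371, 24, 23], [549.9, 382.1]), (264, [526, 343, 23, 20], [537.1, 352.5]), (229, [515, 317, 22, 19], [525.6, 325.9]), (162, [363, 257, 31, 22], [377.0, 271.0])]
wrist 308.29362274588243 -0.045105762865202785 [[ 0.394 -0.876 -0.279  0.333]
 [-0.919 -0.376 -0.118 -0.563]
 [-0.002  0.303 -0.953  0.383]
 [ 0.     0.     0.     1.   ]]
orange []
red [(118, [220, 0, 24, 9], [234.1, 2.7])]
red2 []
blue [(665, [343, 32, 33, 35], [358.5, 49.2]), (441, [324, 0, 33, 21], [340.5, 7.4])]
brass [(805, [264, 255, 74, 31], [293.7, 273.3]), (687, [256, 226, 108, 49], [313.4, 250.0]), (570, [0, 229, 81, 30], [40.5, 245.5]), (537, [259, 242, 105, 44], [322.2, 268.4]), (465, [430, 201, 39, 27], [448.5, 213.4])]
```

View pics/scene0.png

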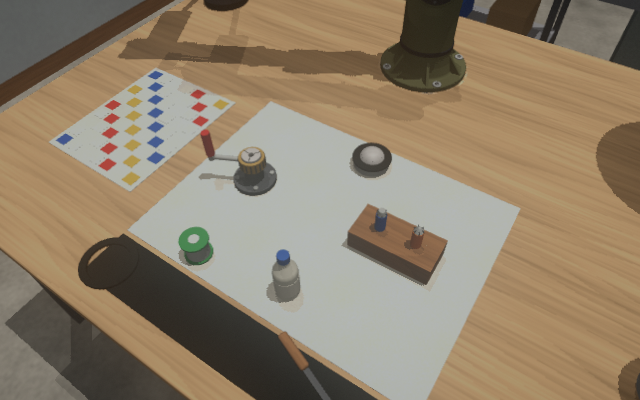

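View pics/side0.png

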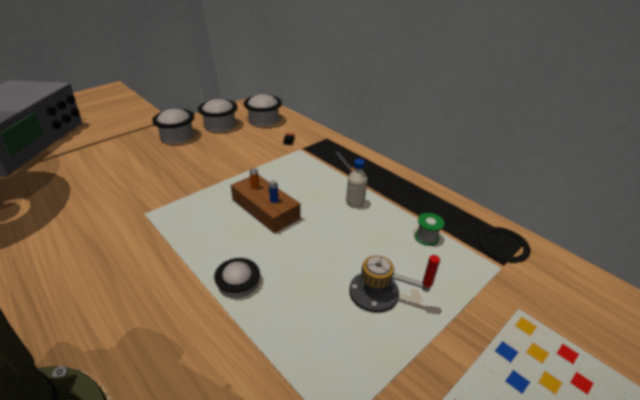

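The scene view shows the orange cutter at about (418,238), the blue spare at (381,221), the collet mouth at (252,157), and the knob at (207,143). In the side view they are at (255,180), (273,192), (378,265) and (431,271). I'll triangulate these, using zoomed crops.

```bash
python3 - <<'E'
from h import *
np.set_printoptions(precision=4,suppress=True)
a=cam("scene");b=cam("side")
for n,p,q,in(("orange",(418,238),(255,180)),("blue",(381,221),(273,192)),("mouth",(252,157),(378,265)),("knobtop",(205,132),(435,257)),("bottlecap",(283,256),(359,162)),("spool",(194,238),(430,218)),("tweet",(372,155),(237,272))):
    print(n,*tri(ray(a,*p),ray(b,*q)))
A=a['image'];B=b['image']
z=lambda I,x,y:cv2.resize(I[y:y+75,x:x+100],None,fx=4,fy=4,interpolation=cv2.INTER_CUBIC)
cv2.imwrite("pics/z.png",np.vstack([np.hstack([z(A,190,115),z(A,355,195)]),np.hstack([z(B,345,240),z(B,220,160)])]))
E
```

```text
orange [0.5497 0.2417 0.0625] 0.003921892300902902
blue [0.5515 0.173  0.0648] 0.0007896040290579568
mouth [ 0.5541 -0.1172  0.0681] 0.0026643865035205685
knobtop [ 0.5887 -0.196   0.1233] 0.0030320500867787874
bottlecap [0.7257 0.0906 0.1106] 0.0011166962065172574
spool [ 0.7529 -0.0911  0.0501] 0.0017122434677058112
tweet [0.383  0.062  0.0249] 0.0008877238589039894
```

View pics/z.png

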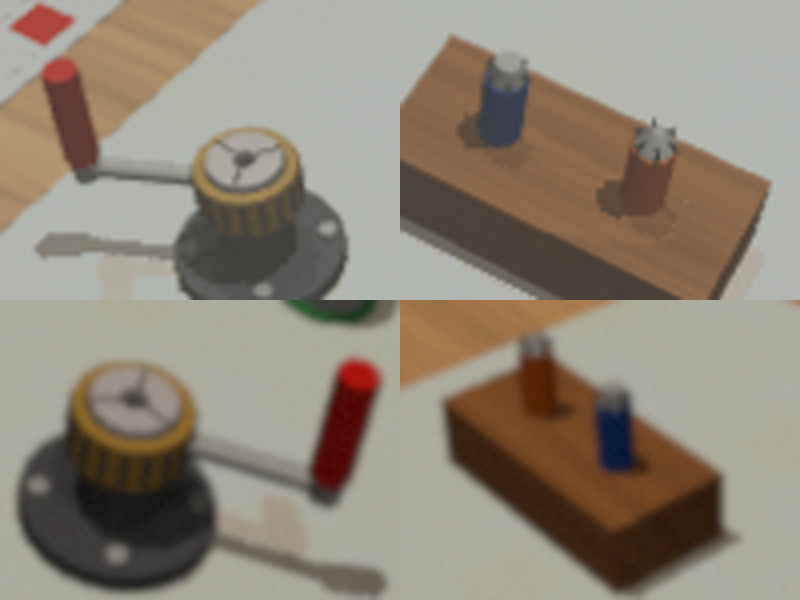

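The crops put the mouth at scene (251,154.5) / side (378.7,264.5) and the knob top at (205,132.5) / (435,259.5). The heights and the 85 mm lever radius agree with these. I'll turn to yaw 90, so the jaws open along world x, then head over to the collet.

Call:
{"fn": "servo_tool", "kwargs": {"plan": [[1,[0,0,-0.5],[0,0,-6.7]],[1,[0,0,-0.5],[0,0,-6.7]],[1,[0,0,-0.5],[0,0,-6.7]],[1,[0,0,-0.5],[0,0,-6.7]],[1,[0,0,-0.5],[0,0,-6.7]],[1,[0,0,-0.5],[0,0,-6.7]],[1,[0,0,-0.5],[0,0,-6.7]],[1,[0,0,-0.5],[0,0,-6.7]],[1,[0,0,0],[0,0,-6.7]],[1,[0,0,0],[0,0,-6.7]],[1,[2.5,2.5,0],[0,0,0]],[1,[2.5,2.5,0],[0,0,0]],[1,[2.5,2.5,0],[0,0,0]],[1,[2.5,2.5,0],[0,0,0]],[1,[2.5,2.5,0],[0,0,0]],[1,[2.5,2.5,0],[0,0,0]],[1,[2.5,2.5,0],[0,0,0]],[1,[2.5,2.5,0],[0,0,0]],[1,[2.5,2.5,0],[0,0,0]],[1,[2.5,2.5,0],[0,0,0]]]}}

```text
time_s: 1.92
tool_pos: [0.4891, -0.3316, 0.2584]
tool_rot: [-179.5, -0.1, 92.4]
force: [0.8, -0.7, -0.4]
grip_width: 0.0871
```

Call:
{"fn": "servo_tool", "kwargs": {"plan": [[1,[3.2,1.2,0],[0,0,1.2]],[1,[3.2,1.2,0],[0,0,1]],[1,[3.2,1.2,0],[0,0,0]],[1,[3.2,1.2,0],[0,0,0]],[1,[3.2,1.2,0],[0,0,0]],[1,[0,0,0],[0,0,0]],[1,[0,0,0],[0,0,0]]]}}

```text
time_s: 2.5
tool_pos: [0.5538, -0.1514, 0.2579]
tool_rot: [-179.7, -0.3, 90.9]
force: [-0.4, -1.3, 0.2]
grip_width: 0.087
```

```bash
python3 - <<'E'
from h import *
np.set_printoptions(precision=4,suppress=True)
o=env.get_obs();print(o['tool_pos'],o['tool_rot'],o['force'])
c=cam("wrist"); np.save('pics/w1.npy',c['T']); cv2.imwrite("pics/w1.png",c['image'])
a=cam("scene");b=cam("side")
print(tri(ray(a,251.2,154.5),ray(b,378.7,264.5)),tri(ray(a,205,132.5),ray(b,435,259.5)))
E
```

```text
[ 0.5538 -0.1514  0.2579] [-179.701    -0.3045   90.9321] [-0.4386 -1.3054  0.2205]
(array([ 0.5525, -0.1197,  0.0724]), np.float64(0.00239965999828384)) (array([ 0.5874, -0.1979,  0.1201]), np.float64(0.0027440828962764056))
```

View pics/w1.png

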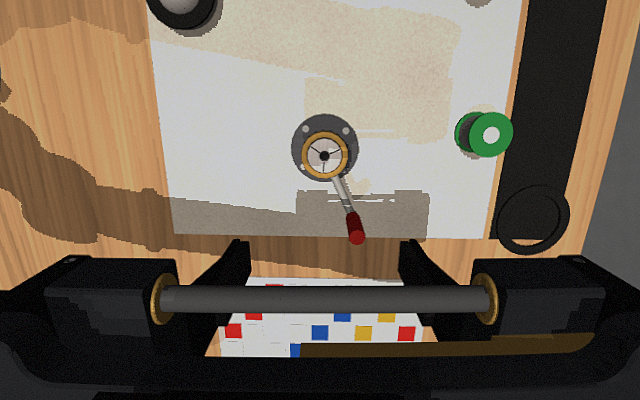

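The wrist view shows the bore at about (324,156) and the knob top at about (357,237). I'll refine both with masks.

```bash
python3 - <<'E'
from h import *
np.set_printoptions(precision=4,suppress=True)
c=cam("wrist"); I=c['image']
hsv=cv2.cvtColor(I,cv2.COLOR_BGR2HSV)
s=hsv[135:180,300:350]
m=((s[...,1]<50)&(s[...,2]>110)).astype(np.uint8); n,l,st,ce=cv2.connectedComponentsWithStats(cv2.morphologyEx(m,cv2.MORPH_CLOSE,np.ones((5,5))))
for i in range(1,n): print(st[i],ce[i]+[300,135])
d=(hsv[150:163,318:331,2]<70); yx=np.argwhere(d); p=yx.mean(0)+[150,318]; print('bore px',p[::-1],len(yx)); print('bore',onz(c,p[1],p[0],.075))
print(blobs(I,(0,150,60),(6,255,255)),blobs(I,(0,150,60),(6,255,112)))
print('knob',onz(c,357,237,.124)); print(hsv[215:246:3,357])
E
```

```text
[  8   0  34  36 857] [324.5193 153.3302]
[  0  27  17  18 117] [303.8547 172.8291]
[ 32  35  18  10 110] [341.9455 176.0182]
bore px [324.1974 153.8553] 76
bore [ 0.5523 -0.1189  0.075 ]
[(348, [347, 210, 19, 33], [355.7, 228.0]), (226, [399, 325, 17, 15], [407.0, 332.5]), (217, [226, 323, 17, 15], [233.7, 329.7]), (101, [246, 313, 17, 6], [254.1, 315.5]), (37, [266, 283, 18, 3], [274.3, 284.5])] [(175, [347, 210, 17, 25], [354.0, 220.7])]
knob [ 0.5878 -0.1978  0.124 ]
[[179 214  69]
 [179 203  68]
 [  4 240  67]
 [  1 247  64]
 [  2 234  60]
 [  1 199 127]
 [  0 215 122]
 [  3 230 120]
 [  0 227 119]
 [  0 229 118]
 [ 14 132 112]]
```

Bore is at (0.5523,-0.119) and knob at (0.5878,-0.1978). The lever radius comes out at 86 mm, against 85 given. Next, the orange cutter.

Call:
{"fn": "servo_tool", "kwargs": {"plan": [[1,[3.6,0,0],[0,0,0]],[1,[3.6,0,0],[0,0,0]],[1,[3.6,0,0],[0,0,0]],[1,[3.6,0,0],[0,0,0]],[1,[3.6,0,0],[0,0,0]],[1,[3.6,0,0],[0,0,0]],[1,[3.6,0,0],[0,0,0]],[1,[3.6,0,0.5],[0,0,0]],[1,[3.6,0,0.5],[0,0,0]],[1,[3.0,0,0.5],[0,0,0]],[1,[0,0,0],[0,0,0]],[1,[0,0,0],[0,0,0]]]}}

```text
time_s: 3.7
tool_pos: [0.5592, 0.1855, 0.2405]
tool_rot: [-179.7, 0.1, 87.8]
force: [-0.1, -1.2, 0.1]
grip_width: 0.0872
```

```bash
python3 - <<'E'
from h import *
np.set_printoptions(precision=4,suppress=True)
o=env.get_obs();print(o['tool_pos'],o['tool_rot'],o['force'])
c=cam("wrist"); I=c['image']
P=c['T'];print(P[:3,3])
z=I[70:270,220:420]; cv2.imwrite("pics/w2.png",cv2.resize(z,None,fx=3,fy=3,interpolation=cv2.INTER_CUBIC))
print(blobs(I,(4,120,60),(14,255,255)),blobs(I,(100,120,40),(125,255,255)))
E
```

```text
[0.5592 0.1855 0.2405] [-179.695     0.1058   87.775 ] [-0.0753 -1.2238  0.0924]
[0.5634 0.2706 0.4022]
[(9067, [0, 0, 166, 273], [79.8, 184.8]), (7874, [279, 89, 72, 139], [316.3, 155.4]), (1587, [98, 0, 46, 127], [122.5, 54.7]), (674, [493, 159, 38, 55], [512.6, 184.3]), (470, [249, 0, 47, 19], [272.1, 8.6])] [(148, [310, 184, 17, 18], [318.4, 190.6]), (40, [468, 264, 5, 13], [470.0, 269.2])]
```

View pics/w2.png

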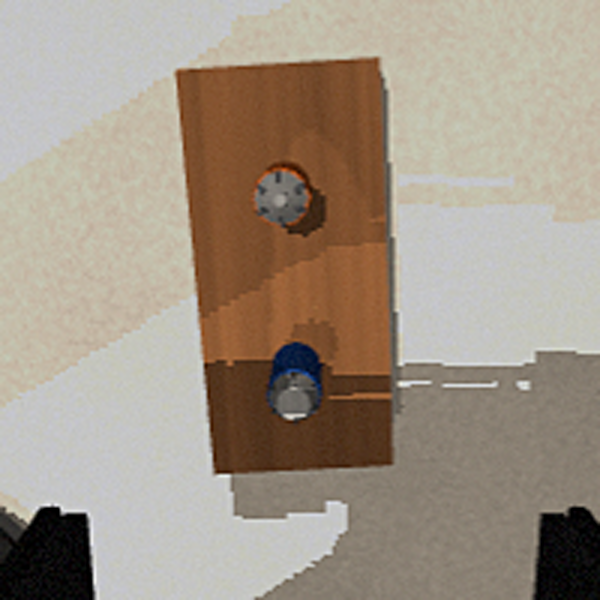

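The cone tip is at crop (280,199), which is (313.3,136.3) in the full image. The rack's top corners are at crop (178,70), (380,58), (215,473) and (393,463).

```bash
python3 - <<'E'
from h import *
np.set_printoptions(precision=4,suppress=True)
c=cam("wrist")
f=lambda x,y,z:onz(c,220+x/3,70+y/3,z)
print('tip',f(280,199,.095)); cs=[f(*p,.045) for p in((178,70),(380,58),(215,473),(393,463))];print(np.array(cs),np.mean(cs,0))
print('spare',f(293,398,.095), c['T_tool_cam'])
E
```

```text
tip [0.5499 0.2422 0.095 ]
[[0.5126 0.2857 0.045 ]
 [0.5866 0.2869 0.045 ]
 [0.5152 0.1267 0.045 ]
 [0.5893 0.1284 0.045 ]] [0.5509 0.2069 0.045 ]
spare [0.5511 0.1739 0.095 ] [[ 0.0007 -0.953  -0.3029  0.0849]
 [ 1.      0.0005  0.0007  0.    ]
 [-0.0005 -0.3029  0.953  -0.1619]
 [ 0.      0.      0.      1.    ]]
```

Call:
{"fn": "servo_tool", "kwargs": {"plan": [[0.6,[2.0,-0.3,2.0],[-0.3,0,-1.2]],[0.6,[2.0,-0.3,2.0],[0,0,-1]],[0.6,[1.7,-0.3,2.0],[0,0,0]],[0.6,[0,0,2],[0,0,0]],[0.6,[0,0,0],[0,0,0]],[0.6,[0,0,0],[0,0,0]]]}}

```text
time_s: 4.3
tool_pos: [0.5595, 0.2269, 0.16]
tool_rot: [179.6, 0.5, 88.5]
force: [0.4, 0.4, -0.1]
grip_width: 0.0561
```

Call:
{"fn": "servo_tool", "kwargs": {"plan": [[0.6,[1.0,-0.6,0],[0.3,0.4,-1]],[0.6,[0.5,-0.4,0],[0,0,-0.6]],[0.6,[0.1,0,0],[0,0,0]],[0.6,[0,0,0],[0,0,0]]]}}

```text
time_s: 4.63
tool_pos: [0.5526, 0.2398, 0.1638]
tool_rot: [179.6, 0.1, 89.8]
force: [-0.5, -1.0, 0.1]
grip_width: 0.0522
```

Call:
{"fn": "servo_tool", "kwargs": {"plan": [[0.6,[0.2,-0.3,1.0],[0.3,0,-0.2]],[0.6,[0.1,-0.1,1.5],[0,0,0]],[0.6,[0,0,1.5],[0,0,0]],[0.6,[0,0,1.0],[0,0,0]],[0.6,[0,0,0],[0,0,0]]]}}

```text
time_s: 5.05
tool_pos: [0.5503, 0.2439, 0.1139]
tool_rot: [179.6, 0.0, 90.0]
force: [-0.7, -0.2, 0.4]
grip_width: 0.0517
```

Call:
{"fn": "servo_tool", "kwargs": {"plan": [[0.6,[-0.2,0,1.5],[0.3,0,0]],[0.6,[0,0,1.5],[0,0,0]],[0.6,[0,0,1.5],[0,0,0]],[0.6,[0,0,1.0],[0,0,0]],[0.6,[0,0,0.3],[0,0,0]],[0.6,[0,0,0],[0,0,0]]]}}

```text
time_s: 5.55
tool_pos: [0.5513, 0.2413, 0.0515]
tool_rot: [179.9, -0.0, 89.9]
force: [-0.2, -0.5, 0.2]
grip_width: 0.0525
```

Call:
{"fn": "servo_tool", "kwargs": {"plan": [[0.5,[0.05,-0.15,0],[0,0,0]],[0.0,[0,0,0],[0,0,0]],[0.0,[0,0,0],[0,0,0]],[0.0,[0,0,0],[0,0,0]],[0.0,[0,0,0],[0,0,0]],[0.0,[0,0,0],[0,0,0]],[0.0,[0,0,0],[0,0,0]]], "force": 35}}

```text
time_s: 6.13
tool_pos: [0.5513, 0.2429, 0.0546]
tool_rot: [179.7, -0.1, 89.9]
force: [-0.4, 0.2, -1.3]
grip_width: 0.0181
```

Call:
{"fn": "servo_tool", "kwargs": {"plan": [[0.0,[0,0,-0.8],[0,0,0]],[0.0,[0,0,-1.2],[0,0,0]],[0.0,[0,0,-1.5],[0,0,0]],[0.0,[0,0,-1.5],[0,0,0]],[0.0,[0,0,-2],[0,0,0]],[0.0,[0,0,-2],[0,0,0]],[0.0,[0,0,-2.0],[0,0,0]],[0.0,[0,0,-1],[0,0,0]],[0.0,[0,0,0],[0,0,0]]]}}

```text
time_s: 6.88
tool_pos: [0.5503, 0.2433, 0.1862]
tool_rot: [179.6, -0.1, 90.0]
force: [-0.1, 0.6, -0.8]
grip_width: 0.0182
```

```bash
python3 - <<'E'
from h import *
I=cam("wrist")['image']; J=cam("side")['image']
z=cv2.resize(I[200:400,200:440],(480,400)); s=cv2.resize(J[90:240,180:360],(320,267),interpolation=cv2.INTER_CUBIC)
cv2.imwrite("pics/w3.png",np.hstack([z,np.vstack([s,np.zeros((133,320,3),np.uint8)])]))
E
```

```text
(no output)
```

View pics/w3.png

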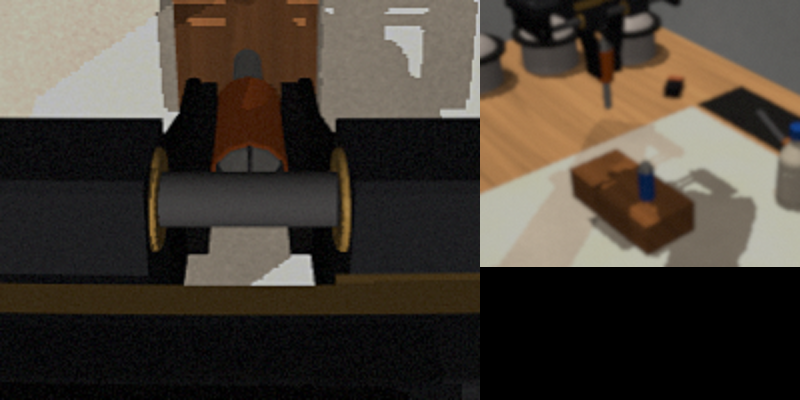

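The orange cutter is held upright and its hole is empty, with the spare still in place. Carrying it to the collet now.

Call:
{"fn": "servo_tool", "kwargs": {"plan": [[0.0,[-2,0,0],[0.2,0,0]],[0.0,[-3.4,0,0],[0,0,0]],[0.0,[-3.4,0,0],[0,0,0]],[0.0,[-3.4,0,0],[0,0,0]],[0.0,[-3.4,0,0],[0,0,0]],[0.0,[-3.4,0,0],[0,0,0]],[0.0,[-3.4,0,0],[0,0,0]],[0.0,[-3.4,0,0],[0,0,0]],[0.0,[-3.4,0,0],[0,0,0]],[0.0,[-3.4,0,0],[0,0,0]],[0.0,[-2,0,0],[0,0,0]],[0.0,[-1,0,0],[0,0,0]],[0.0,[0,0,0],[0,0,0]],[0.0,[0,0,0],[0,0,0]]]}}

```text
time_s: 8.15
tool_pos: [0.5361, -0.1275, 0.1595]
tool_rot: [-178.1, -0.5, 90.4]
force: [-0.6, 0.7, -1.9]
grip_width: 0.0179
```

Call:
{"fn": "servo_tool", "kwargs": {"plan": [[0.0,[0.5,0.9,-0.5],[-1,-0.3,0.2]],[0.0,[0.4,0.7,0],[-0.8,-0.2,0.2]],[0.0,[0,0.1,0],[0,0,0]],[0.0,[0,0,0],[0,0,0]],[0.0,[0,0,0],[0,0,0]]]}}

```text
time_s: 8.57
tool_pos: [0.5558, -0.1075, 0.1642]
tool_rot: [179.9, -0.2, 90.7]
force: [0.1, 0.4, -1.6]
grip_width: 0.0183
```

Call:
{"fn": "servo_tool", "kwargs": {"plan": [[0.0,[-0.6,-0.2,0],[0,0,0.3]],[0.0,[-0.4,-0.1,0],[0,0,0.3]],[0.0,[0,0,0],[0,0,0]],[0.0,[0,0,0],[0,0,0]],[0.0,[0,0,0],[0,0,0]]]}}

```text
time_s: 8.98
tool_pos: [0.5526, -0.1174, 0.1645]
tool_rot: [179.9, -0.2, 90.1]
force: [-0.3, -0.2, -1.7]
grip_width: 0.0183
```

```bash
python3 - <<'E'
from h import *
W=cam("wrist");A=cam("scene")['image'];B=cam("side")['image'];I=W['image']; print(W['cx'],W['cy'])
r=lambda J,y,x:cv2.resize(J[y:y+75,x:x+100],(400,300),interpolation=cv2.INTER_CUBIC)
cv2.imwrite("pics/w4.png",np.vstack([np.hstack([r(I,200,275),r(I,130,275)]),np.hstack([r(A,95,205),r(B,210,325)])]))
E
```

```text
324.14569423485636 203.49323749099304
```

View pics/w4.png

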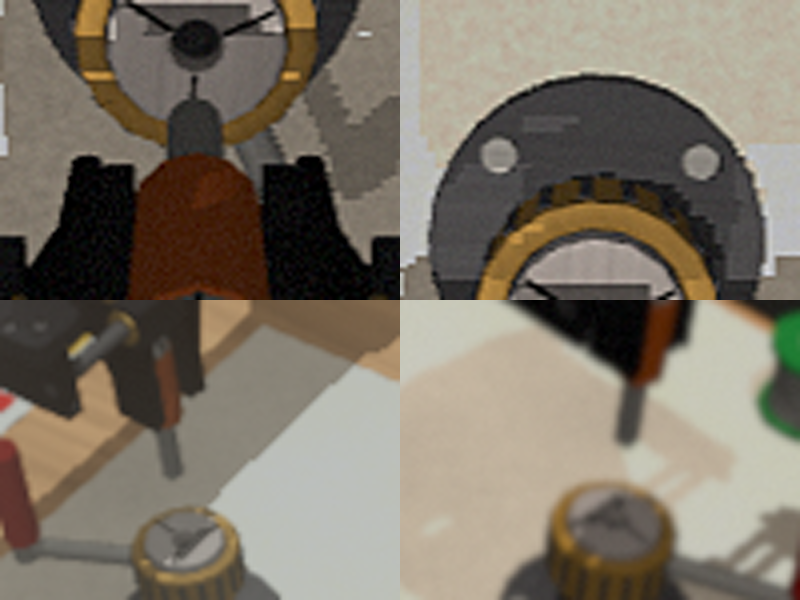

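```bash
python3 - <<'E'
from h import *
np.set_printoptions(precision=4,suppress=True)
W=cam("wrist");A=cam("scene");B=cam("side")
print('bore',onz(W,323.75,210.25,.075))
print('foot',tri(ray(A,248,137.5),ray(B,381.5,244)))
for z in(.131,.134,.137): print('foot +y edge',z,onz(W,323.5,224.5,z))
print('mouth axis at foot in imgs', [onz(A,248,137.5,.134),onz(B,381.5,244,.134)])
E
```

```text
bore [ 0.5527 -0.1179  0.075 ]
foot (array([ 0.5527, -0.1188,  0.1188]), np.float64(0.0011967369702954424))
foot +y edge 0.131 [ 0.5525 -0.1092  0.131 ]
foot +y edge 0.134 [ 0.5525 -0.108   0.134 ]
foot +y edge 0.137 [ 0.5525 -0.1068  0.137 ]
mouth axis at foot in imgs [array([ 0.5639, -0.1063,  0.134 ]), array([ 0.5392, -0.1286,  0.134 ])]
```

The foot is at (0.5527,-0.1188,0.119) and the bore at (0.5525,-0.1185), so they line up. Descending.

Call:
{"fn": "servo_tool", "kwargs": {"plan": [[0.0,[0,0,1.2],[0,0,0]],[0.0,[0,0,1.2],[0,0,0]],[0.0,[0,0,0.9],[0,0,0]],[0.0,[0,0,0.3],[0,0,0]],[0.0,[0,0,0],[0,0,0]],[0.0,[0,0,0],[0,0,0]]]}}

```text
time_s: 9.78
tool_pos: [0.5516, -0.1162, 0.1229]
tool_rot: [-179.9, -0.3, 90.2]
force: [0.6, 0.1, -1.0]
grip_width: 0.0178
```

Call:
{"fn": "servo_tool", "kwargs": {"plan": [[0.0,[-0.15,0.1,-0.1],[-0.1,-0.2,0.1]],[0.0,[0,0,0],[0,0,0]],[0.0,[0,0,0],[0,0,0]]]}}

```text
time_s: 10.03
tool_pos: [0.553, -0.1178, 0.1241]
tool_rot: [180.0, -0.0, 90.1]
force: [-0.2, 0.8, -0.4]
grip_width: 0.0179
```

Call:
{"fn": "servo_tool", "kwargs": {"plan": [[0.0,[0,0,0.3],[0,0,0]],[0.0,[0,0,0.3],[0,0,0]],[0.0,[0,0,0.2],[0,0,0]],[0.0,[0,0,0],[0,0,0]]]}}

```text
time_s: 10.37
tool_pos: [0.5535, -0.1182, 0.1167]
tool_rot: [179.9, 0.0, 90.1]
force: [-0.7, 0.7, -2.0]
grip_width: 0.018
```

Call:
{"fn": "servo_tool", "kwargs": {"plan": [[0.0,[0,0,0.4],[0,0,0]],[0.0,[0,0,0.4],[0,0,0]],[0.0,[0,0,0.2],[0,0,0]],[0.0,[0,0,0],[0,0,0]]]}}

```text
time_s: 10.7
tool_pos: [0.5535, -0.1182, 0.1056]
tool_rot: [179.9, 0.0, 90.1]
force: [0.3, 0.1, 0.5]
grip_width: 0.0181
```

Call:
{"fn": "servo_tool", "kwargs": {"plan": [[0.0,[0,0,0.4],[0,0,0]],[0.0,[0,0,0.4],[0,0,0]],[0.0,[0,0,0.3],[0,0,0]],[0.0,[0,0,0],[0,0,0]]]}}

```text
time_s: 11.03
tool_pos: [0.5535, -0.1182, 0.0974]
tool_rot: [179.9, 0.1, 90.1]
force: [0.8, 0.2, -5.9]
grip_width: 0.0177
```

Call:
{"fn": "servo_tool", "kwargs": {"plan": [[0.0,[0,0,0.4],[0,0,0]],[0.0,[0,0,0.4],[0,0,0]],[0.0,[0,0,0.3],[0,0,0]]]}}

```text
time_s: 11.28
tool_pos: [0.5537, -0.1183, 0.0896]
tool_rot: [180.0, 0.2, 90.0]
force: [-3.9, 0.9, 8.1]
grip_width: 0.0183
```

Call:
{"fn": "servo_tool", "kwargs": {"plan": [[0.0,[0,-0.05,0.3],[0,0,0]],[0.0,[0,0,0.3],[0,0,0]]]}}

```text
time_s: 11.45
tool_pos: [0.5535, -0.1183, 0.0857]
tool_rot: [179.9, 0.3, 90.0]
force: [-5.4, 1.1, 9.4]
grip_width: 0.0181
```

Call:
{"fn": "servo_tool", "kwargs": {"plan": [[0.0,[0,-0.05,0.25],[0,0.2,0]],[0.0,[0,-0.05,0.25],[0,0.1,0]]]}}

```text
time_s: 11.62
tool_pos: [0.5535, -0.1184, 0.0841]
tool_rot: [179.9, 0.1, 90.1]
force: [-9.4, 1.3, 23.9]
grip_width: 0.0178
```

Contact: 24 N at z 0.0841, against 0.0846 expected. I'll ease off and look before letting go.

Call:
{"fn": "servo_tool", "kwargs": {"plan": [[0.0,[0,-0.03,0.2],[0,0,0]]]}}

```text
time_s: 11.7
tool_pos: [0.5535, -0.1184, 0.0842]
tool_rot: [179.9, 0.1, 90.0]
force: [-5.9, 1.2, 12.1]
grip_width: 0.0182
```

```bash
python3 - <<'E'
from h import *
o=env.get_obs();print(o['force'],o['tool_pos'])
W=cam("wrist")['image'];A=cam("scene")['image'];B=cam("side")['image']
r=lambda J,y,x:cv2.resize(J[y:y+75,x:x+100],(400,300),interpolation=cv2.INTER_CUBIC)
cv2.imwrite("pics/w5.png",np.vstack([np.hstack([r(W,200,275),r(W,150,275)]),np.hstack([r(A,105,200),r(B,220,325)])]))
E
```

```text
[-5.87931375  1.19010478 12.0777389 ] [ 0.55345422 -0.11835307  0.08423834]
```

View pics/w5.png

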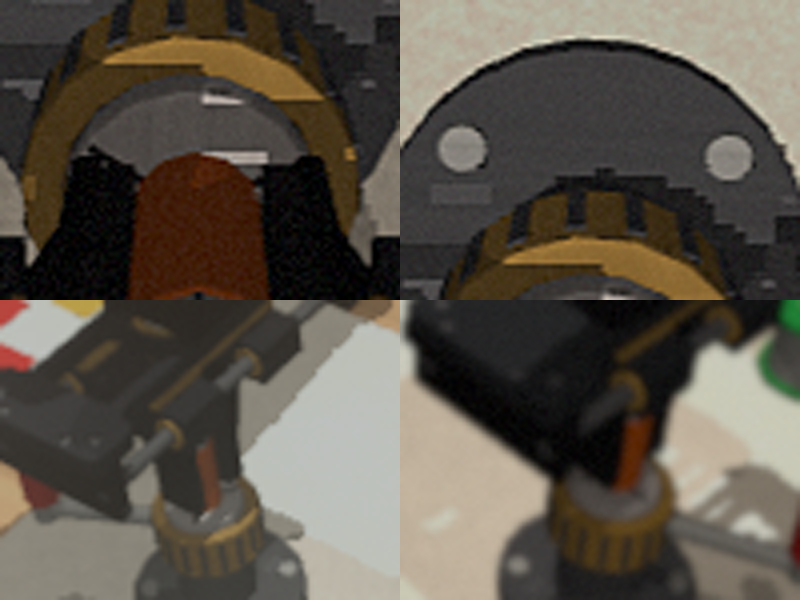

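The orange body sits on the face with no shank visible, so it is seated. Releasing and lifting.

Call:
{"fn": "servo_tool", "kwargs": {"plan": [[0.6,[0,0,0],[0,0,0]],[0.6,[0,0,0],[0,0,0]],[0.6,[0,0,0],[0,0,0]],[0.6,[0,0,0],[0,0,0]],[0.6,[0,0,-0.5],[0,0,0]],[0.6,[0,0,-1.5],[0,0,0]],[0.6,[0,0,-2],[0,0,0]],[0.6,[0,0,-2.5],[0,0,0]],[0.6,[0,0,-2.5],[0,0,0]],[0.6,[0,0,-1],[0,0,0]],[0.6,[0,0,0],[0,0,0]]]}}

```text
time_s: 12.77
tool_pos: [0.5532, -0.1177, 0.1869]
tool_rot: [179.9, 0.0, 90.1]
force: [0.5, 0.0, 0.3]
grip_width: 0.0522
```

Call:
{"fn": "servo_tool", "kwargs": {"plan": [[0.6,[-2,0.9,0],[0,0,0]],[0.6,[-2.2,0.9,0],[0,0,0]],[0.6,[-2.2,0.9,0],[0,0,0]],[0.6,[-1.2,0.6,0],[0,0,0]],[0.6,[0,0,0],[0,0,0]],[0.6,[0,0,0],[0,0,0]],[0.6,[0,0,0],[0,0,0]]]}}

```text
time_s: 13.35
tool_pos: [0.5857, -0.1928, 0.1808]
tool_rot: [-179.8, -0.2, 90.3]
force: [-0.4, -0.5, 0.4]
grip_width: 0.0523
```

```bash
python3 - <<'E'
from h import *
np.set_printoptions(precision=4,suppress=True)
W=cam("wrist");I=W['image'];A=cam("scene");B=cam("side")
print([blobs(c['image'],(0,150,60),(5,255,255),60) for c in (W,A,B)])
r=lambda J,y,x:cv2.resize(J[y:y+75,x:x+100],(400,300),interpolation=cv2.INTER_CUBIC)
cv2.imwrite("pics/w6.png",np.vstack([cv2.resize(I[100:300,200:466],(800,600))[:300],np.hstack([r(A['image'],105,190),r(B['image'],220,345)])]))
E
```

```text
[[(618, [316, 196, 23, 42], [327.0, 218.1])], [(93, [100, 159, 15, 11], [106.9, 164.1]), (84, [101, 143, 15, 11], [108.4, 147.8]), (80, [103, 128, 14, 10], [109.7, 132.5]), (73, [106, 100, 14, 10], [112.6, 104.5]), (72, [105, 114, 14, 9], [111.2, 117.9])], [(255, [424, 256, 15, 31], [430.7, 270.6]), (237, [571, 373, 22, 20], [581.4, 382.6]), (201, [558, 345, 20, 18], [567.4, 353.3])]]
```

View pics/w6.png

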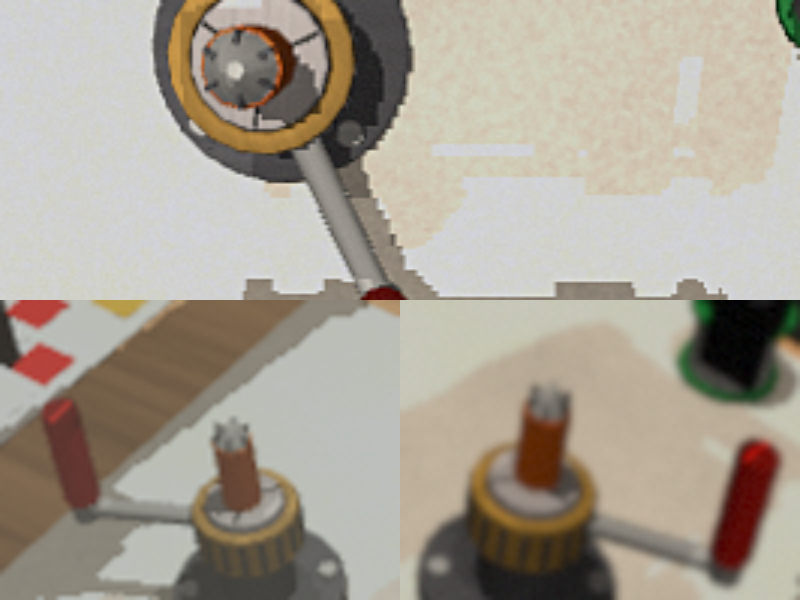

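The cutter stands upright and flush, and the knob hasn't moved. Lowering over the knob.

Call:
{"fn": "servo_tool", "kwargs": {"plan": [[0.6,[-0.3,0.2,1],[-0.1,0,0.2]],[0.6,[-0.2,0,1.2],[0,0,0]],[0.6,[0,0,1],[0,0,0]],[0.6,[0,0,0],[0,0,0]],[0.6,[0,0,0],[0,0,0]]]}}

```text
time_s: 13.92
tool_pos: [0.5877, -0.1946, 0.1463]
tool_rot: [-180.0, -0.1, 90.4]
force: [0.5, 0.4, 0.1]
grip_width: 0.0522
```

Call:
{"fn": "servo_tool", "kwargs": {"plan": [[0.6,[-0.3,0,1.2],[0,0,0.3]],[0.6,[-0.1,0,1.5],[0,0,0]],[0.6,[0,0,1.5],[0,0,0]],[0.6,[0,0,1],[0,0,0]],[0.6,[0,0,0.5],[0,0,0]],[0.6,[0,0,0],[0,0,0]],[0.6,[0,0,0],[0,0,0]]]}}

```text
time_s: 14.5
tool_pos: [0.5877, -0.1995, 0.0843]
tool_rot: [-180.0, -0.1, 90.0]
force: [-0.5, 0.3, -0.4]
grip_width: 0.052
```

Call:
{"fn": "servo_tool", "kwargs": {"plan": [[0.0,[0.1,0,0],[0,0,0]],[0.0,[0,0,0],[0,0,0]],[0.0,[0,0,0],[0,0,0]],[0.0,[0,0,0],[0,0,0]],[0.0,[0,0,0],[0,0,0]],[0.0,[0,0,0],[0,0,0]]], "force": 25}}

```text
time_s: 15.0
tool_pos: [0.5896, -0.1987, 0.0875]
tool_rot: [179.8, -0.0, 90.0]
force: [-6.1, -0.1, -1.0]
grip_width: 0.0203
```

Call:
{"fn": "servo_tool", "kwargs": {"plan": [[0.0,[0,0,0],[0,0,0]],[0.0,[0,0,0],[0,0,0]],[0.0,[0,0,0],[0,0,0]]]}}

```text
time_s: 15.25
tool_pos: [0.5886, -0.1987, 0.0875]
tool_rot: [179.9, -0.0, 90.0]
force: [-0.7, 0.1, -0.1]
grip_width: 0.0174
```

Call:
{"fn": "servo_tool", "kwargs": {"plan": [[0.0,[-0.12,-0.3,0],[0,0,0]],[0.0,[-0.12,-0.3,0],[0,0,0]],[0.0,[-0.1,-0.3,0],[0,0,0]]]}}

```text
time_s: 15.5
tool_pos: [0.5846, -0.2004, 0.0876]
tool_rot: [179.2, -0.1, 90.1]
force: [5.1, 0.2, -4.4]
grip_width: 0.0175
```

Call:
{"fn": "servo_tool", "kwargs": {"plan": [[0.0,[-0.14,-0.4,-0.05],[0.3,0,0]],[0.0,[-0.12,-0.4,-0.05],[0.2,0,0]],[0.0,[-0.1,-0.4,0],[0.1,0,0]],[0.0,[-0.1,-0.4,0],[0,0,0]]]}}

```text
time_s: 15.83
tool_pos: [0.5734, -0.2041, 0.0875]
tool_rot: [179.1, -0.2, 90.2]
force: [5.3, 0.1, -2.7]
grip_width: 0.0172
```

Call:
{"fn": "servo_tool", "kwargs": {"plan": [[0.0,[-0.07,-0.4,0],[0.4,0.1,0.2]],[0.0,[-0.06,-0.4,0],[0.2,0,0]],[0.0,[-0.04,-0.4,0],[0.1,0,0]],[0.0,[-0.02,-0.4,0],[0,0,0]]]}}

```text
time_s: 16.17
tool_pos: [0.5619, -0.2062, 0.0875]
tool_rot: [179.1, -0.3, 90.1]
force: [5.0, -0.3, -4.7]
grip_width: 0.0177
```

Call:
{"fn": "servo_tool", "kwargs": {"plan": [[0.0,[-0.02,-0.4,0],[0.3,0.2,0]],[0.0,[0.0,-0.4,0],[0.1,0,0]],[0.0,[0.02,-0.4,0],[0,0,0]],[0.0,[0.02,-0.4,0],[0,0,0]]]}}

```text
time_s: 16.5
tool_pos: [0.5498, -0.2067, 0.0875]
tool_rot: [178.9, -0.4, 90.1]
force: [5.1, 0.1, -3.4]
grip_width: 0.0175
```

Call:
{"fn": "servo_tool", "kwargs": {"plan": [[0.0,[0.03,-0.4,0],[0.3,0.2,0]],[0.0,[0.04,-0.4,0],[0.1,0.1,0]],[0.0,[0.06,-0.4,0],[0,0,0]]]}}

```text
time_s: 16.75
tool_pos: [0.5401, -0.2058, 0.0875]
tool_rot: [178.9, -0.7, 90.2]
force: [5.2, -0.6, -3.5]
grip_width: 0.0174
```

Call:
{"fn": "servo_tool", "kwargs": {"plan": [[0.0,[0.07,-0.4,0],[0.3,-0.4,0]],[0.0,[0.08,-0.4,0],[0.1,-0.2,0]],[0.0,[0.1,-0.4,0],[0,0,0]]]}}

```text
time_s: 17.0
tool_pos: [0.5302, -0.2039, 0.0875]
tool_rot: [178.9, -0.0, 90.2]
force: [6.1, -1.6, -4.7]
grip_width: 0.0173
```

Call:
{"fn": "servo_tool", "kwargs": {"plan": [[0.0,[0.11,-0.4,0],[0.3,0,0]],[0.0,[0.12,-0.4,0],[0.1,0,0]]]}}

```text
time_s: 17.17
tool_pos: [0.5236, -0.2019, 0.0875]
tool_rot: [179.1, 0.0, 90.2]
force: [4.5, -1.1, -4.2]
grip_width: 0.0175
```

Call:
{"fn": "servo_tool", "kwargs": {"plan": [[0.0,[0.14,-0.38,0],[0.3,0,0]],[0.0,[0.15,-0.38,0],[0.1,0,0]]]}}

```text
time_s: 17.33
tool_pos: [0.5181, -0.1996, 0.0876]
tool_rot: [179.2, 0.1, 90.2]
force: [7.5, -1.9, -7.0]
grip_width: 0.0173
```

Call:
{"fn": "servo_tool", "kwargs": {"plan": [[0.0,[0.17,-0.36,0.05],[0,0,0]],[0.0,[0.18,-0.36,0.05],[0,0,0]]]}}

```text
time_s: 17.5
tool_pos: [0.5147, -0.1981, 0.0875]
tool_rot: [178.6, 0.3, 90.1]
force: [8.9, -2.5, -6.6]
grip_width: 0.0172
```

Call:
{"fn": "servo_tool", "kwargs": {"plan": [[0.0,[0.18,-0.36,0.05],[0.3,0,0]]]}}

```text
time_s: 17.58
tool_pos: [0.5134, -0.1974, 0.0876]
tool_rot: [178.6, 0.4, 90.1]
force: [10.0, -1.9, -7.4]
grip_width: 0.0174
```

Call:
{"fn": "servo_tool", "kwargs": {"plan": [[0.0,[0.19,-0.36,0.05],[0.2,0.1,0]]]}}

```text
time_s: 17.67
tool_pos: [0.5121, -0.1968, 0.0876]
tool_rot: [178.4, 0.4, 90.1]
force: [9.8, -3.9, -7.1]
grip_width: 0.0171
```

Tangential force has climbed steadily from 5 N running free to 10.5 N, which is mid firm-grip range. Letting go.

Call:
{"fn": "servo_tool", "kwargs": {"plan": [[0.0,[0,0,0],[0,0,0]],[0.5,[0,0,0],[0,0,0]],[0.5,[0,0,0],[0,0,0]],[0.5,[0,0,0],[0,0,0]],[0.5,[0,0,0],[0,0,0]],[0.5,[0,0,0],[0,0,0]],[0.5,[0,0,0],[0,0,0]]]}}

```text
time_s: 18.25
tool_pos: [0.5099, -0.1976, 0.0881]
tool_rot: [178.7, 0.5, 90.0]
force: [-0.3, -0.1, -0.2]
grip_width: 0.0416
```

Call:
{"fn": "servo_tool", "kwargs": {"plan": [[0.5,[0,0,-1],[0,0,0]],[0.5,[0,0,-1.5],[0,0,0]],[0.5,[0,0,-2],[0,0,0]],[0.5,[0,0,-2],[0,0,0]],[0.5,[0,0,-2],[0,0,0]],[0.5,[0,0,-2],[0,0,0]],[0.5,[-2,0,-1],[0,0,0]],[0.5,[-3,0,0],[0,0,0]],[0.5,[-2,0,0],[0,0,0]],[0.5,[0,0,0],[0,0,0]],[0.5,[0,0,0],[0,0,0]]]}}

```text
time_s: 19.17
tool_pos: [0.5078, -0.2667, 0.2181]
tool_rot: [178.5, 0.6, 90.4]
force: [0.5, 0.6, -0.4]
grip_width: 0.0431
```

```bash
python3 - <<'E'
from h import *
W=cam("wrist");A=cam("scene");B=cam("side")
r=lambda J:cv2.resize(J[90:290,150:450],(400,267))
r2=lambda J,y,x:cv2.resize(J[y:y+75,x:x+100],(400,300),interpolation=cv2.INTER_CUBIC)
cv2.imwrite("pics/w7.png",np.vstack([np.hstack([cv2.resize(W['image'],(400,267)),cv2.resize(A['image'],(400,267))]),np.hstack([r2(A['image'],105,190),r2(B['image'],220,345)])]))
E
```

```text
(no output)
```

View pics/w7.png

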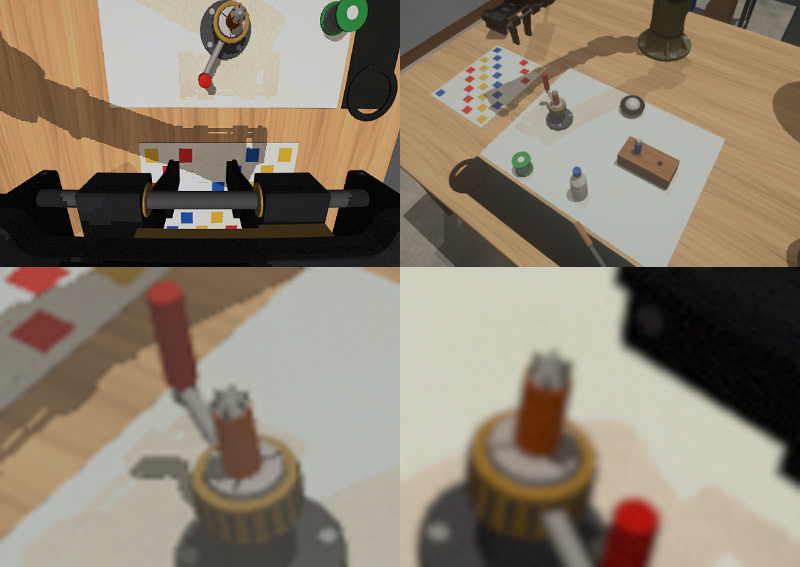

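The cutter is upright and flush, the lever has turned about 52° clockwise, the gripper is clear, and the other objects are in place. Handing in.

```bash
python3 -c "
from cell import env
print(env.sign_off())"
```

```text
the job is handed in; nothing more can be done
None
```

The orange countersink is in the collet and clamped, and the job was handed in at about 19 s of the 66 s allowed; the hand-in reports no verdict.

- **Insertion:** Plunger drag was 8–9 N on the way in. The shoulder met the face at a tool height of 84.1 mm against 84.6 mm expected, with a highest reading of 24 N. A sideways force of up to 9 N showed at the end of the push, and it was gone once I let go.
- **Clamping:** I turned the nut by the red knob about 0.9 rad clockwise. The force along the knob's circle was about 5 N running free. It then climbed steadily from about 0.8 rad of turn to 10.5 N, within the 9–12 N firm range, and I let go there. The jaw's own force on the shank was not measured.
- **Other readings:** A downward force of 4–7 N on the tool and about 1.5° of tilt built up while turning. The force vanished on release.
- **Last look:** The cutter stands upright with its shoulder flush, and the gripper is clear. By eye, the spare cutter, bottle, spool and tweeter are where they were; I did not re-measure them.

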